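Seat a flanged block on the inspection fixture's locating pin and hold it home

ROBOT

A 6-joint arm with a two-finger parallel gripper is mounted at the origin on the work surface. World frame = base frame: x ahead of the robot, y to its left, z up, the work surface at z = 0. Lengths are in m, angles in rad, forces in N, time in s.
With the tool pointing down it reaches from about 0.35 to 0.775 m from the base axis. Payload 7.3 kg.
Tool frame: the origin (TCP) lies at the centre of the arm's flange, where the gripper is bolted on; the fingertips stand 178 mm ahead of it and the grasp point (between the pads) lies 159 mm ahead of it; z points along the fingers, y is the line along which they close (so a half turn about z gives the same grasp; the last joint's range is limited). The gripper opens to 92 mm and grips with 3 to 60 N. Pads are 19 mm wide; open, the fingers measure 130 mm over their backs; the gripper's body (75 mm by 190 mm) begins 47 mm behind the grasp point.
Start: joints at [0.955, 0.342, 1.524, -0, 1.275, -0.146], TCP at [0.238, 0.468, 0.405] pointing down, gripper open.
Joint ranges: [-2.53, 2.53], [-0.77, 2.02], [0.04, 2.7], [-1, 4.14], [0.28, 2.66], [-3.11, 3.11]. Speed limits (rad/s): [2.57, 2.57, 3.14, 3.14, 3.14, 3.14].

INTERFACE

Orientations are given as [roll, pitch, yaw] about the fixed x, y, z axes, in that order (R = Rz(yaw) Ry(pitch) Rx(roll)).
In Python, from cell import telemetry, vision, ticket gives the robot as it stands.
- The arm moves only by the shell command python3 -m crank 'ROWS' [FORCE]. ROWS is JSON, a list of rows, each a list of 5 numbers: the gripper command: -1 is shut, 1 is fully open, values between are in proportion, then the shift along the tool's x, y, z in mm, then the turn about the tool's z in rad. In form: [[fingers, dx, dy, dz, roll], ...]. A call has 1 to 12 rows; each row is the pose to reach, as a shift and turn from the pose commanded when the call began, along the tool's axes at that moment; what a row does not reach only later rows make up. A row lasts 1/12 s, in which the tool goes at most 41.7 mm and 7.16 degrees, less where a joint would pass 70% of its speed; a pose out of reach is approached as far as the arm can. A call with a gripper value outside its range is refused whole. The fingers move at their own pace and stop on an object; FORCE is the grip in N (left out, the last holds). Time passes only in rows, so rows that repeat a pose let the fingers close. It gives the time, the measured TCP pose, the force, the opening and the grip force at its end, in the units of the state.
- telemetry.observe(): the state, without advancing time (a new reading comes with each control period).
- vision.read_camera(name): name is "side" or "top"; returns (picture, depth): 384x512x3 uint8, red, green, blue; 384x512 float32, m along the optical axis (not along the pixel's ray), 0 where there is no reading.
- vision.get_calibration(name): a dict with "camera_matrix" (3x3 intrinsics, pixels), "dist" ([k1, k2, p1, p2, k3] as OpenCV has them; the pictures are not rectified), "rvec" (rotation vector, rad) and "tvec" (3), from world to camera coordinates, as OpenCV has them. Camera axes: x right, y down, z forward; pixel columns grow to the right and rows downward; lengths in m; the calibration is good to about 2 mm. A picture is of the moment at which its call begins. get_calibration takes no time and is no camera call.
- ticket.hand_in(): hands the job in; it is judged then, once.
The state is a dict: "time": time; "qpos": joint angles; "qvel": joint speeds; "joint_efforts": joint torques, N m; "tool_pos": TCP position; "tool_rot": TCP orientation; "contact_force": force on the tool from outside, world axes, zero at the start; "torque": the same for the moment, N m; "opening": finger opening in m; "grip_force": force on a finger pad.
Only numpy, scipy, OpenCV 4.12 (cv2) and the standard library are available. Lean on these libraries where they do the work, as an engineer would, in place of code of your own. Each camera call takes 0.05 s, during which the arm holds its last target. There are 200 camera calls.

TASK

Load the flanged four-bore block onto the inspection fixture: with its long edge along the guide rail, slide it over the locating pin, as far along the rail as it takes, until its dowel hole drops onto the pin hidden beneath it, then press it down fully home on all three seats against their spring plungers. Keep hold of the block all the way (do not let it fall), and finish still gripping it and pressing it home, ready for the clamps to swing in. Leave the ring gauge, the datum ball and the setup block where they stand.

Things in the scene. Friction and masses are not known exactly. Their poses are not given: they have to be found in the camera images.
- workpiece (a point): the loose aluminium workpiece, 0.5 to 0.75 kg, flat on the granite: flange 110 (x) x 140 (y) x 12 mm, on its middle a square block 56 x 56 x 34 mm with four 20 mm bores. Grip it by either pair of the block's faces, fingertips above the flange. This point: centre of the square block, 29 mm above the flange's underside, 17 mm below the block's top; z up. Same body as dowel_hole
- dowel_hole (a point): the workpiece's only dowel hole, at the flange's underside: a through hole of 12 mm diameter with a 1 mm chamfer underneath, at x = +42, y = 0, z = -29 mm from workpiece, same axes. The four small dark bolt holes at the flange's corners are not used. Pushed up here by the pin, the part tips least in a grip on the faces that look along x, and with a light push of about 5 N
- seat (a point): the fixed fixture, aluminium base 150 (x) x 260 (y) x 16 mm. This point: over the base's middle at the level of its three steel seats, 30 mm above the granite; z up. Workpiece home: axes parallel to these, workpiece at x = 0, y = the pin's y, z = 29 mm; 33 mm when sprung up on the plungers, 41 mm when lying on the pin's tip. Clamps at x = 0, y = +-112 mm, 66 mm above the granite, stay put
- slot (a point): middle of the T-slot in the fixture's base top (16 mm above the granite), 42 mm to +x of seat, same axes; the slot runs along y. The steel locating pin stands upright in it, 26 mm high: 10 mm diameter up to 21 mm, then tapering to 4 mm at the tip. An earlier user clamped it anywhere from y = -15 to +15 mm from here; its place is not reported: see it beforehand or find it by touch
- rail (a point): the fixture's straight steel guide rail along y: this point is the middle of the top edge of its guiding face, which looks to +x, at x = -57 mm, z = +20 mm from seat, same axes; 170 mm long. The flange of the workpiece, once on the pin, is 2 mm clear of this face
- plunger0 (a joint): brass spring plunger in the seat at x = 36, y = 42 mm from seat. 0 = up, 4 mm proud of the seat; 0.004 (m) = pressed level with it; stop at 0.0042. It needs 3.7 N to start and 5.1 N when level. The three together carry the workpiece's weight, which must be pressed home with some 8 to 11 N more
- plunger1 (a joint): the same in the seat at x = 36, y = -42 mm
- plunger2 (a joint): the same in the seat at x = -40, y = 0 mm
- ring_gauge: bystander: steel ring, 68 mm across, 22 mm high, 28 mm bore; origin at the centre of its underside
- datum_ball: bystander: reference ball of 25 mm on a stem with a round foot 54 mm across, 86 mm high overall; origin at the centre of its underside
- setup_block: bystander: ground steel block 50 x 76 x 25 mm lying flat; origin at the centre of its underside

How it is judged:
On the way, in this order (a step that is already met when the one before it is completed fails the run):
1. the workpiece is picked up and carried clear of the granite (height (world z) of workpiece above 0.085 m and contact force between the fingers and part above 1 N), for 0.1 s.
2. still gripped, it has dropped over the locating pin onto the fixture (z of workpiece in the frame of seat below 0.0355 m and x of workpiece in the frame of seat between -0.006 and 0.006 m and y of workpiece in the frame of seat between -0.02 and 0.02 m and angle between workpiece's own z axis and vertical below 0.08 rad and contact force between the fingers and part above 1 N), for 0.1 s.
At the end, for the whole second after the job is handed in: Workpiece over the pin, flat (0.03 rad) and square to the rail (0.1 rad), within 5 mm across the rail, underside at most 1.5 mm above the seats, every plunger pressed in at least 3 of its 4 mm, at rest, with the fingers still holding it (over 3 N), all through the last second (value of joint each of plunger0, plunger1, plunger2 above 0.003 m and z of workpiece in the frame of seat below 0.0305 m and x of workpiece in the frame of seat between -0.005 and 0.005 m and y of workpiece in the frame of seat between -0.02 and 0.02 m and angle between workpiece's own z axis and vertical below 0.03 rad and angle between the x axis of workpiece and the x axis of seat, either way round below 0.1 rad and linear speed of part below 0.01 m/s and contact force between the fingers and part above 3 N); the arm keeps its last pose, push and grip.
It fails at once if the workpiece is let fall (linear speed of part above 0.5 m/s and contact force between the fingers and part below 0.1 N).
It fails at once if a bystander is moved by more than 15 mm (distance of any of ring_gauge, datum_ball, setup_block from where it was at the start of the episode above 0.015 m).
It also fails if it takes over 64 s, if anything falls off the work surface, if the arm or the gripper's body presses on something with over 40 N, if the wrist force passes 120 N, or if a joint passes its speed limit or range.

## Working session

There is one attempt and no reset: what is moved stays moved. The work goes in short steps, Python scripts to look and compute and a shell command to move; the robot and the scene stay as the last step left them, time stands still between calls to the robot, and variables do not carry over. Pictures are saved under pics/ and viewed, at most 10 in all, crops included, and the job is handed in when it is done.

```bash
ls; mkdir -p pics; cat > h.py <<'E'
import numpy as np, cv2
from cell import telemetry, vision
def ray(cal,uv):
    K=np.array(cal["camera_matrix"],float);d=np.array(cal["dist"],float)
    R=cv2.Rodrigues(np.array(cal["rvec"],float))[0];t=np.array(cal["tvec"],float).ravel()
    p=cv2.undistortPoints(np.array(uv,float).reshape(-1,1,2),K,d).reshape(-1,2)
    D=np.c_[p,np.ones(len(p))]@R
    return -R.T@t,D
def onz(cal,uv,z):
    c,D=ray(cal,uv);return c+D*((z-c[2])/D[:,2])[:,None]
def cloud(cal,depth):
    h,w=depth.shape;u,v=np.meshgrid(np.arange(w),np.arange(h))
    c,D=ray(cal,np.c_[u.ravel(),v.ravel()])
    return (c+D*depth.reshape(-1,1)).reshape(h,w,3)
E
python3 - <<'E'
from h import *
for n in("side","top"):
    im,d=vision.read_camera(n);np.savez(n+"0.npz",im=im,d=d)
    cv2.imwrite(f"pics/{n}0.png",cv2.resize(im[...,::-1],(800,600),interpolation=cv2.INTER_CUBIC))
    c=vision.get_calibration(n);print(n,c["camera_matrix"],ray(c,[[256,192]]))
s=telemetry.observe();print(s)
E
```

```text
pics
side [[394.55999684   0.         254.43473047]
 [  0.         394.55999684 196.54456988]
 [  0.           0.           1.        ]] (array([ 0.15008592, -0.39027668,  0.56609872]), array([[ 0.60188496,  0.48687941, -0.63311243]]))
top [[428.38884707   0.         262.1980172 ]
 [  0.         428.38884707 187.99053742]
 [  0.           0.           1.        ]] (array([ 0.50718528, -0.00697239,  1.01637199]), array([[ 0.07472721,  0.02496696, -0.99704034]]))
{'time': 0.1, 'qpos': array([ 9.54971730e-01,  3.42661702e-01,  1.52490214e+00,  5.22386073e-07,
        1.27538647e+00, -1.45985730e-01]), 'qvel': array([ 0.00113985, -0.00060761, -0.00154017,  0.00048228, -0.0015869 ,
        0.001461  ]), 'joint_efforts': array([ 2.32800725e-03, -4.32001448e+01, -2.44695961e+01,  7.20003457e-02,
        5.26531076e-02, -8.00424687e-05]), 'tool_pos': array([0.23759848, 0.46803358, 0.40411655]), 'tool_rot': array([-3.14024951e+00, -1.97990050e-04,  2.67175350e+00]), 'contact_force': array([ 0.05254887, -1.33957902, -0.43048939]), 'torque': array([-0.02074734, -0.01867882, -0.03391504]), 'grip_force': 0.0, 'opening': 0.09183558365354608}
```

View pics/top0.png

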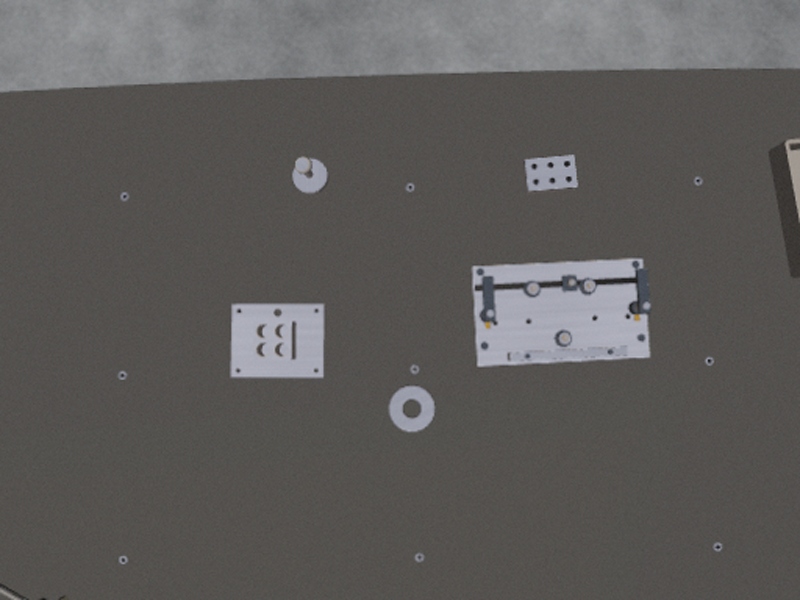

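View pics/side0.png

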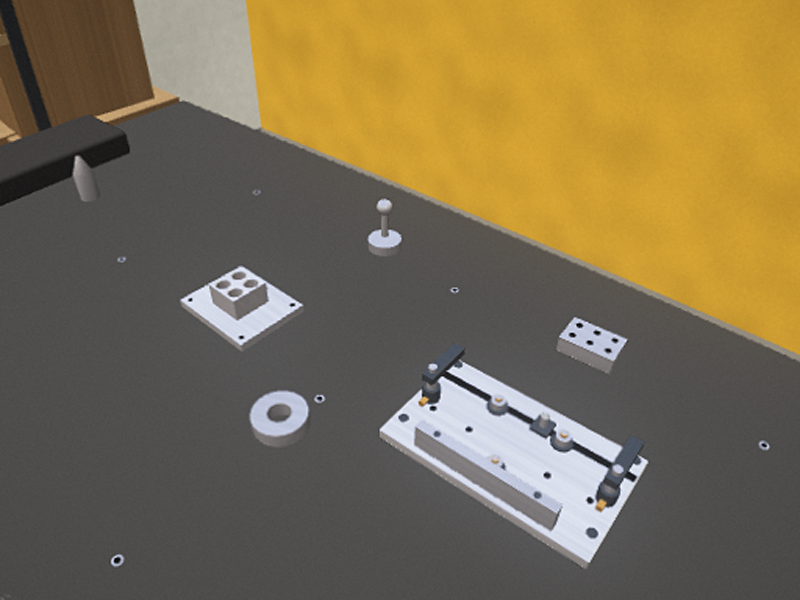

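The top view shows the workpiece at about (277,340) with its dowel hole at (278,312), on the +x side. The fixture is centred near (561,313), with seats at (533,289), (589,286) and (563,338). The pin foot is at about (570,283), so the pin is off-centre towards -y. Next I measure these positions.

```bash
python3 - <<'E'
from h import *
top=np.load("top0.npz");im=top["im"];d=top["d"];cal=vision.get_calibration("top")
P=cloud(cal,d)
g=cv2.cvtColor(im,cv2.COLOR_RGB2GRAY);m=cv2.morphologyEx(((g>115)*255).astype(np.uint8),cv2.MORPH_CLOSE,np.ones((3,3)))
m[:70]=0
for c in cv2.findContours(m,cv2.RETR_EXTERNAL,cv2.CHAIN_APPROX_NONE)[0]:
    a=cv2.contourArea(c)
    if a<250: continue
    mk=np.zeros_like(m);cv2.drawContours(mk,[c],-1,255,-1)
    z=np.median(P[mk>0][:,2]); zh={True:0.012}.get(2000<a<4000,0.016 if a>4000 else z)
    w=onz(cal,c.reshape(-1,2)+0.0,zh)
    r=cv2.minAreaRect((w[:,:2]*1000).astype(np.float32));print(int(a),"z",round(z,4),np.round(r[0],1),np.round(r[1],1),round(r[2],2),"px",c.reshape(-1,2).mean(0).round())
# block top
x=P[185:250,140:215];mk=(np.abs(x[...,2]-.046)<.006);
c=cv2.findContours((mk*255).astype(np.uint8),cv2.RETR_EXTERNAL,cv2.CHAIN_APPROX_NONE)[0];c=max(c,key=cv2.contourArea).reshape(-1,2)+[140,185]
r=cv2.minAreaRect((onz(cal,c,.046)[:,:2]*1000).astype(np.float32));print("block",r, np.median(x[mk][:,2]))
crop=im[160:240,295:420];cv2.imwrite("pics/fx.png",cv2.resize(crop[...,::-1],None,fx=6,fy=6,interpolation=cv2.INTER_CUBIC))
s=np.load("side0.npz")["im"][225:365,240:420];cv2.imwrite("pics/fs.png",cv2.resize(s[...,::-1],None,fx=4,fy=4,interpolation=cv2.INTER_CUBIC))
E
```

```text
638 z 0.021 [420.9   5.7] [64.6 66.4] 88.61 px [263. 261.]
2753 z 0.0117 [527.1 205.4] [141.7 110.8] 88.55 px [177. 218.]
6638 z 0.0155 [ 559.2 -221.4] [151.4 261. ] 1.43 px [363. 197.]
373 z 0.0184 [776.6 152.7] [52.8 52.9] 73.87 px [198. 111.]
617 z 0.024 [ 769.7 -214.7] [50.2 76.7] 3.96 px [353. 110.]
block ((527.78857421875, 205.27024841308594), (55.72454071044922, 54.561519622802734), 88.74622344970703) 0.04510659183856791
```

View pics/fx.png

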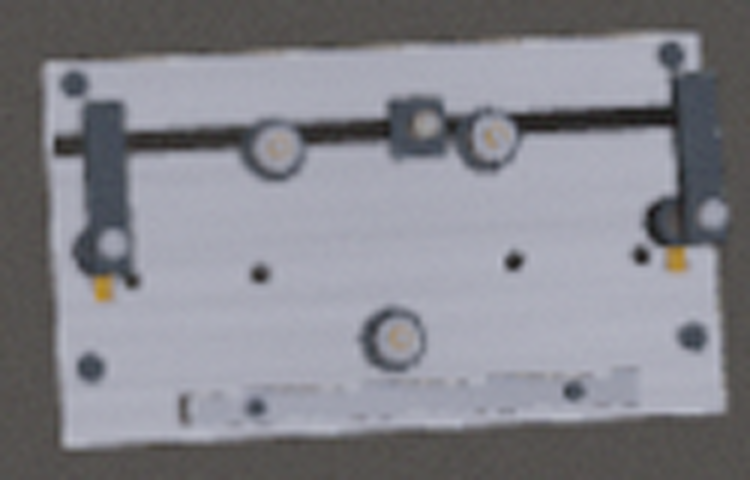

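View pics/fs.png

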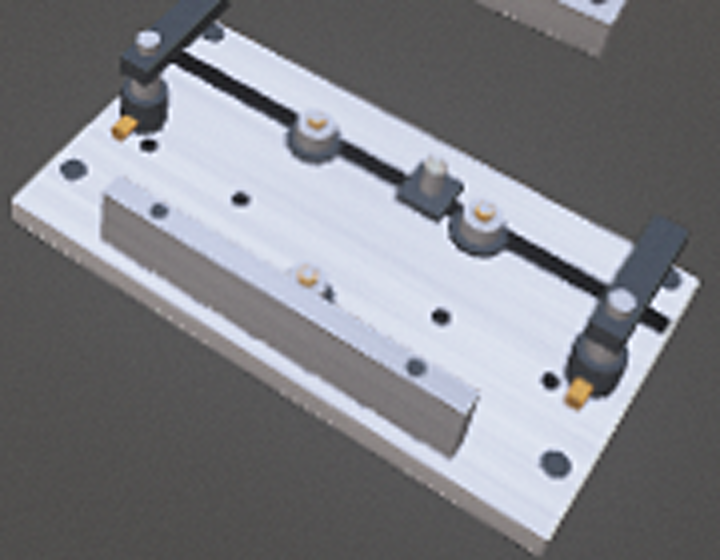

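The crops show the pin tip at (425,123) in the top crop and (436,161) in the side crop. The plungers are at (277,148), (495,134), (397,338) in the top crop and (317,122), (484,209), (307,274) in the side crop.

```bash
python3 - <<'E'
from h import *
T=np.array([[277,148],[495,134],[397,338],[425,123]])/6-5/12+[295,160]
S=np.array([[317,122],[484,209],[307,273],[436,160]])/4-3/8+[240,225]
ct,cs=vision.get_calibration("top"),vision.get_calibration("side")
Z=[.034]*3+[.042]
W=[]
for i in range(4):
    a=onz(ct,T[i:i+1],Z[i])[0];b=onz(cs,S[i:i+1],Z[i])[0]
    c1,d1=ray(ct,T[i]);c2,d2=ray(cs,S[i])
    A=np.c_[d1[0],-d2[0]];k=np.linalg.lstsq(A,c2-c1,rcond=None)[0]
    p=(c1+k[0]*d1[0]+c2+k[1]*d2[0])/2
    print("top",(a*1e3).round(1),"side",(b*1e3).round(1),"tri",(p*1e3).round(1));W.append((a,b))
M=np.array([[36,42],[36,-42],[-40,0]])/1e3
for n,V in (("top",[w[0] for w in W]),("side",[w[1] for w in W]),("mean",[(w[0]+w[1])/2 for w in W])):
    V=np.array(V)[:,:2];m=M.mean(0);v=V[:3].mean(0)
    H=(M-m).T@(V[:3]-v);th=np.arctan2(H[0,1]-H[1,0],H[0,0]+H[1,1])
    R=np.array([[np.cos(th),-np.sin(th)],[np.sin(th),np.cos(th)]]);t=v-R@m
    print(n,"yaw",th,"seat",(t*1e3).round(1),"res",((V[:3]-M@R.T-t)*1e3).round(1).tolist(),"pin",((V[3]-t)@R*1e3).round(1))
# workpiece: block corners/flange edges in side and dowel hole
E
```

```text
top [ 593.7 -178.    34. ] side [ 591.6 -181.    34. ] tri [ 594.3 -179.1   30.2]
top [ 596.9 -262.3   34. ] side [ 595.9 -263.2   34. ] tri [ 597.1 -262.8   32.5]
top [ 519.7 -221.    34. ] side [ 519.2 -222.8   34. ] tri [ 520.  -221.9   32.3]
top [ 601.1 -233.6   42. ] side [ 599.8 -235.9   42. ] tri [ 601.7 -234.7   39.3]
top yaw 0.024696879822150228 seat [ 559.4 -220.7] res [[-0.7, -0.1], [0.5, -0.5], [0.2, 0.6]] pin [ 41.3 -13.9]
side yaw 0.030405697488371658 seat [ 558.3 -222.7] res [[-1.4, -1.4], [0.4, 0.3], [1.0, 1.0]] pin [ 41.1 -14.5]
mean yaw 0.02752329647506298 seat [ 558.8 -221.7] res [[-1.0, -0.7], [0.4, -0.1], [0.6, 0.8]] pin [ 41.2 -14.2]
```

```bash
python3 -m crank '[[1,-38,-10,10,0.11],[1,-76,-20,20,0.22],[1,-114,-31,30,0.33],[1,-152,-41,40,0.44],[1,-190,-52,50,0.55],[1,-228,-62,60,0.66],[1,-266,-72,70,0.77],[1,-304,-83,80,0.88],[1,-342,-93,90,1.0],[1,-377,-103,104,1.125],[1,-377,-103,104,1.125],[1,-377,-103,104,1.125]]' 25
```

```text
time: 1.1
tool_pos: [0.5281, 0.2039, 0.2992]
tool_rot: [-3.139, 0.001, 1.544]
contact_force: [-0.3, 0.4, 0.4]
opening: 0.0921
grip_force: 0.0
```

```bash
python3 -m crank '[[1,1,0,35,0],[1,1,-1,70,0],[1,1,-1,95,0],[1,1,-1,105,0],[1,1,-1,105,0],[-1,1,-1,105,0],[-1,1,-1,105,0],[-1,1,-1,105,0],[-1,1,-1,105,0],[-1,1,-1,105,0],[-1,1,-1,105,0],[-1,1,-1,105,0]]' 30
```

```text
time: 2.1
tool_pos: [0.5266, 0.2067, 0.1965]
tool_rot: [3.14, -0.001, 1.547]
contact_force: [-0.0, 0.6, 4.0]
opening: 0.056
grip_force: 30.0
```

```bash
python3 -m crank '[[-1,0,0,-10,0],[-1,0,0,-30,0],[-1,0,0,-60,0],[-1,0,0,-95,0],[-1,0,0,-130,0],[-1,0,0,-145,0],[-1,0,0,-145,0],[-1,0,0,-145,0],[-1,0,0,-145,0]]' 45; python3 -c "
from h import *
im,d=vision.read_camera('side');cv2.imwrite('pics/s1.png',cv2.resize(im[...,::-1],(640,480)))
s=telemetry.observe();print(s)"
```

```text
time: 2.85
tool_pos: [0.5254, 0.2065, 0.3387]
tool_rot: [-3.137, 0.001, 1.547]
contact_force: [0.6, -0.4, -5.5]
opening: 0.0558
grip_force: 45.0
{'time': 2.9, 'qpos': array([2.38631861e-01, 4.73930508e-01, 1.50954673e+00, 8.21700528e-05,
       1.16304248e+00, 2.62589303e-01]), 'qvel': array([-0.00061778,  0.00627738, -0.0061994 ,  0.00093717,  0.00016222,
       -0.00224075]), 'joint_efforts': array([ 2.52118707e-02, -5.25599957e+01, -2.53262991e+01,  7.89562357e-02,
        1.68886530e-02,  2.57640079e-05]), 'tool_pos': array([0.52550153, 0.20647626, 0.33838685]), 'tool_rot': array([-3.13681494e+00,  1.20628020e-03,  1.54680900e+00]), 'contact_force': array([ 0.22851799, -0.3434323 , -5.18010269]), 'torque': array([-0.06067853,  0.08917187, -0.08216364]), 'grip_force': 44.99415457248688, 'opening': 0.05564423938911837}
```

View pics/s1.png

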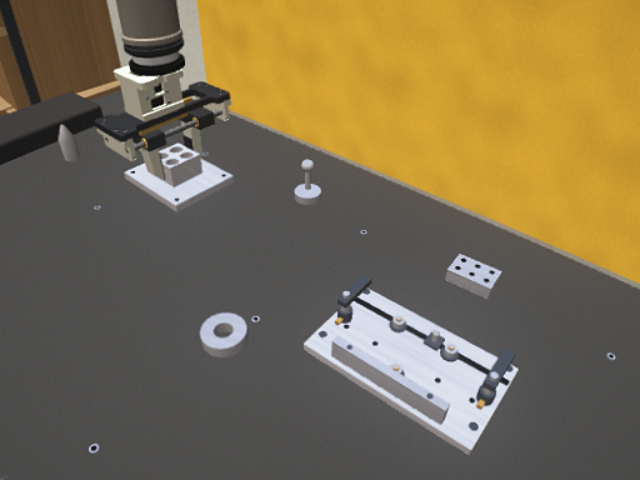

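```bash
python3 -m crank '[[-1,-20,2,0,0],[-1,-60,6,0,0],[-1,-100,10,0,0],[-1,-140,14,0,0],[-1,-180,18,0,0],[-1,-220,22,0,-0.02],[-1,-260,26,0,-0.03],[-1,-300,31,0,-0.04],[-1,-340,35,0,-0.05],[-1,-380,39,0,-0.05],[-1,-415,43,0,-0.05],[-1,-440,45,0,-0.05]]' && python3 -m crank '[[-1,0,0,0,0],[-1,0,0,20,0],[-1,0,0,40,0],[-1,0,0,50,0],[-1,0,0,50,0],[-1,0,0,50,0]]'; python3 - <<'E'
from h import *
for n in("side","top"):
    im,d=vision.read_camera(n);np.savez(n+"2.npz",im=im,d=d)
    cv2.imwrite(f"pics/{n}2.png",cv2.resize(im[150:380,220:460][...,::-1] if n=="side" else im[130:270,280:440][...,::-1],None,fx=3,fy=3,interpolation=cv2.INTER_CUBIC))
s=telemetry.observe();print(s["tool_pos"],s["tool_rot"],s["contact_force"],s["torque"])
E
```

```text
time: 3.9
tool_pos: [0.5601, -0.2377, 0.3382]
tool_rot: [-3.138, -0.001, 1.595]
contact_force: [-0.1, 0.7, -5.9]
opening: 0.056
grip_force: 45.0
time: 4.4
tool_pos: [0.5606, -0.2339, 0.2896]
tool_rot: [-3.139, -0.002, 1.597]
contact_force: [-0.1, 0.3, -4.3]
opening: 0.0558
grip_force: 45.0
[ 0.56104589 -0.2341787   0.29148957] [3.14040335e+00 6.16555426e-04 1.59723704e+00] [ 0.01042084 -0.5573014  -5.42677805] [-0.08624689  0.06826105  0.01674865]
```

View pics/side2.png

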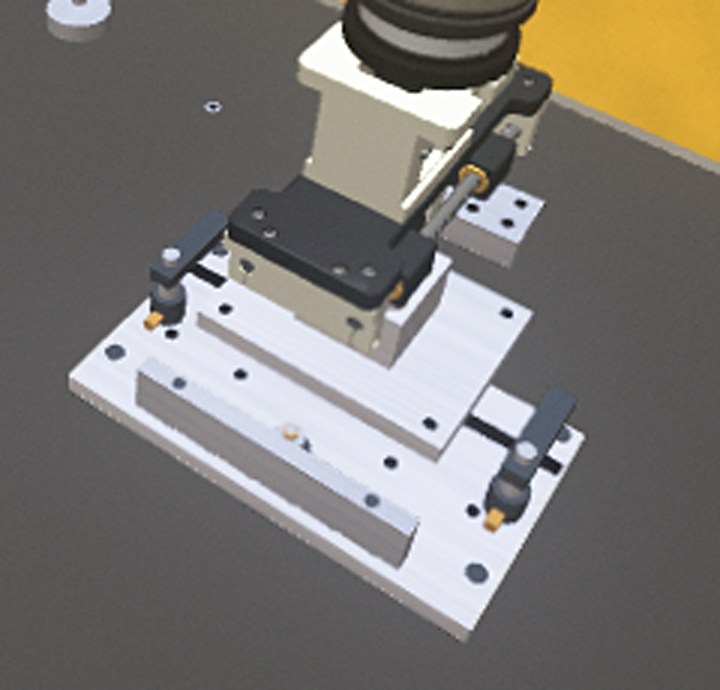

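View pics/top2.png

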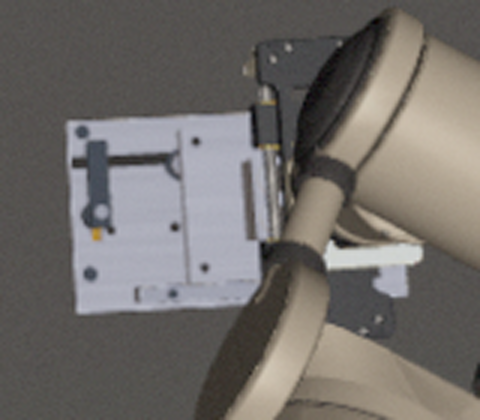

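Part is held level over the fixture. The bolt holes in the side crop are at (225,309), (430,423) and (507,313). The first and third are diagonal opposites, so their midpoint is the flange centre.

```bash
python3 - <<'E'
from h import *
S=np.array([[225,309],[430,423],[507,313]])/3-1/3+[220,150]
c=vision.get_calibration("side");w=onz(c,S,.1065)*1e3
print(w.round(1),((w[0]+w[2])/2).round(1), "yaw",np.arctan2(-(w[0]-w[1])[0],(w[0]-w[1])[1]))
print(np.linalg.norm(w[0]-w[1]),np.linalg.norm(w[2]-w[1]))
E
```

```text
[[ 511.3 -177.7  106.5]
 [ 515.  -295.3  106.5]
 [ 604.3 -293.1  106.5]] [ 557.8 -235.4  106.5] yaw 0.031477317398991685
117.69184834561493 89.32032103954883
```

```bash
python3 -m crank '[[-1,0,-0.5,15,0],[-1,-0.5,-0.5,30,0],[-1,-0.5,-0.5,40,0],[-1,-0.5,-0.5,44,0],[-1,-0.5,-0.5,44,0],[-1,-0.5,-0.5,44,0]]'; python3 -m crank '[[-1,0,0,2,0],[-1,0,0,4,0],[-1,0,0,6,0],[-1,0,0,8,0],[-1,0,0,8,0],[-1,0,0,8,0]]'; python3 -c "
from h import *
s=telemetry.observe();print(s['tool_pos'],s['tool_rot'],s['contact_force'],s['torque'])"
```

```text
time: 5.0
tool_pos: [0.5604, -0.2349, 0.2474]
tool_rot: [3.141, 0.0, 1.597]
contact_force: [-0.5, 0.3, -4.9]
opening: 0.0554
grip_force: 45.0
time: 5.5
tool_pos: [0.5601, -0.2348, 0.2386]
tool_rot: [-3.141, -0.0, 1.597]
contact_force: [-0.3, 0.4, -4.8]
opening: 0.0563
grip_force: 45.0
[ 0.56012129 -0.23479035  0.23855449] [-3.14136955e+00 -2.47532880e-04  1.59679814e+00] [-0.27222955  0.39908114 -4.81024083] [-0.03847372  0.02177554 -0.05623505]
```

```bash
for i in 1 2; do :; done; python3 -m crank '[[-1,0,0,1,0],[-1,0,0,2,0],[-1,0,0,2,0]]'; python3 -m crank '[[-1,0,0,1,0],[-1,0,0,2,0],[-1,0,0,2,0]]'
```

```text
time: 5.75
tool_pos: [0.5601, -0.2348, 0.2365]
tool_rot: [-3.141, -0.0, 1.597]
contact_force: [-0.8, -0.3, -5.5]
opening: 0.0552
grip_force: 45.0
time: 6.0
tool_pos: [0.5601, -0.2348, 0.2345]
tool_rot: [-3.141, -0.0, 1.597]
contact_force: [-0.3, 0.6, -4.7]
opening: 0.0555
grip_force: 45.0
```

```bash
python3 -m crank '[[-1,0,0,1,0],[-1,0,0,2,0],[-1,0,0,2,0]]'; python3 -m crank '[[-1,0,0,1,0],[-1,0,0,2,0],[-1,0,0,2,0],[-1,0,0,2,0]]'
```

```text
time: 6.25
tool_pos: [0.5601, -0.2348, 0.2325]
tool_rot: [3.142, -0.0, 1.597]
contact_force: [0.1, -1.4, -5.1]
opening: 0.0555
grip_force: 45.0
time: 6.58
tool_pos: [0.5602, -0.2348, 0.2307]
tool_rot: [3.141, 0.0, 1.597]
contact_force: [0.2, 0.1, -5.7]
opening: 0.0557
grip_force: 45.0
```

```bash
python3 -m crank '[[-1,0,0,1,0],[-1,0,0,1,0],[-1,0,0,1,0]]'; python3 -m crank '[[-1,0,0,1,0],[-1,0,0,1,0],[-1,0,0,1,0]]'; python3 -m crank '[[-1,0,0,1,0],[-1,0,0,1,0],[-1,0,0,1,0]]'
```

```text
time: 6.83
tool_pos: [0.5602, -0.2349, 0.2305]
tool_rot: [3.141, 0.0, 1.597]
contact_force: [-2.9, -0.5, 2.9]
opening: 0.0559
grip_force: 45.0
time: 7.08
tool_pos: [0.5602, -0.2349, 0.2296]
tool_rot: [3.141, 0.0, 1.597]
contact_force: [-2.8, 1.9, 6.3]
opening: 0.0556
grip_force: 45.0
time: 7.33
tool_pos: [0.5602, -0.2349, 0.2288]
tool_rot: [3.141, 0.001, 1.597]
contact_force: [-4.2, 1.5, 7.7]
opening: 0.0559
grip_force: 45.0
```

```bash
python3 -m crank '[[-1,0,-0.5,0,0],[-1,0,-0.5,1,0],[-1,0,-0.5,1,0],[-1,0,-0.5,1,0]]'; python3 -m crank '[[-1,0,0,1,0],[-1,0,0,1,0],[-1,0,0,1,0]]'; python3 -c "
from h import *
s=telemetry.observe();print(s['tool_pos'],s['tool_rot'],s['contact_force'],s['torque'])"
```

```text
time: 7.67
tool_pos: [0.5599, -0.2348, 0.2281]
tool_rot: [3.14, 0.001, 1.597]
contact_force: [-2.3, 0.5, 9.5]
opening: 0.0555
grip_force: 45.0
time: 7.92
tool_pos: [0.5599, -0.2348, 0.2272]
tool_rot: [3.14, 0.001, 1.597]
contact_force: [-3.3, 1.3, 9.6]
opening: 0.0556
grip_force: 45.0
[ 0.55992933 -0.23483578  0.22716409] [3.13974233e+00 7.83928138e-04 1.59688097e+00] [-3.27505082  1.29068051  9.6173034 ] [0.37861202 0.48761927 0.03535084]
```

```bash
python3 -m crank '[[-1,0.3,-0.4,0,0],[-1,0.3,-0.4,0.7,0],[-1,0.3,-0.4,0.7,0],[-1,0.3,-0.4,0.7,0]]'; python3 -m crank '[[-1,0,0,0.7,0],[-1,0,0,0.7,0],[-1,0,0,0.7,0]]'; python3 -c "
from h import *
s=telemetry.observe();print(s['tool_pos'],s['tool_rot'],s['contact_force'],s['torque'])"
```

```text
time: 8.25
tool_pos: [0.5597, -0.2347, 0.2267]
tool_rot: [3.139, 0.001, 1.597]
contact_force: [-2.2, 0.9, 8.2]
opening: 0.0557
grip_force: 45.0
time: 8.5
tool_pos: [0.5597, -0.2347, 0.2265]
tool_rot: [3.139, 0.002, 1.597]
contact_force: [-3.0, 1.2, 12.8]
opening: 0.0558
grip_force: 45.0
[ 0.55971212 -0.23470266  0.22653291] [3.13867522e+00 1.57019764e-03 1.59686705e+00] [-2.96018607  1.24525097 12.84656744] [0.43626597 0.64461602 0.057035  ]
```

```bash
python3 -m crank '[[-1,0,-0.3,0.7,0],[-1,0,-0.3,0.7,0],[-1,0,-0.3,0.7,0],[-1,0,-0.3,0.7,0],[-1,0,-0.3,0.7,0],[-1,0,-0.3,0.7,0]]'; python3 - <<'E'
from h import *
im,d=vision.read_camera("side");cv2.imwrite("pics/s3.png",cv2.resize(im[210:365,240:420][...,::-1],None,fx=4,fy=3.8,interpolation=cv2.INTER_CUBIC))
s=telemetry.observe();print(s["tool_pos"],s["tool_rot"],s["contact_force"],s["torque"],s["qvel"])
E
```

```text
time: 9.0
tool_pos: [0.5596, -0.2347, 0.2265]
tool_rot: [3.138, 0.002, 1.597]
contact_force: [-3.8, 2.1, 17.5]
opening: 0.0556
grip_force: 45.0
[ 0.55955225 -0.23469362  0.22652364] [3.13786198e+00 1.89505226e-03 1.59689391e+00] [-2.7567112   2.72337226 16.78988729] [0.56066016 0.89500647 0.02003384] [-0.00114542  0.00025298 -0.00252395  0.00110837  0.00091444 -0.00053497]
```

View pics/s3.png

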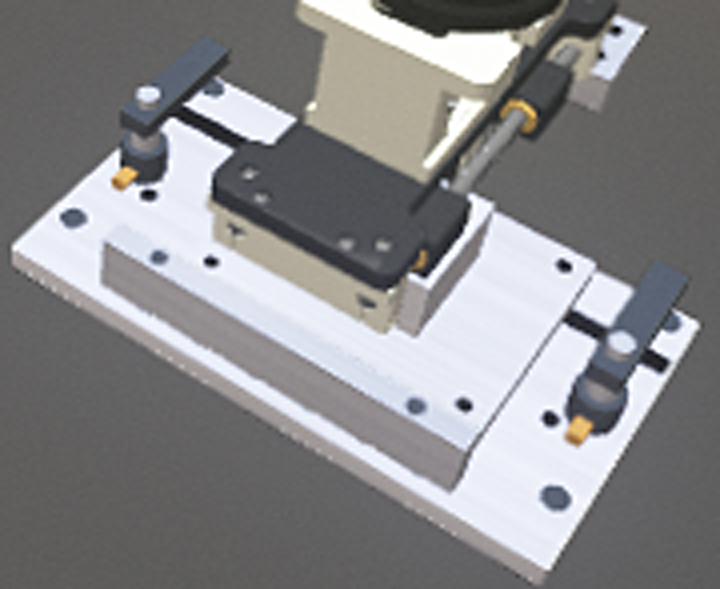

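The TCP stops at 226.5 mm while the force rises, so the part is on the seats. The load is off-centre (y = -14), so I'll check flange flatness from depth against the base top.

```bash
cat > flat.py <<'E'
from h import *
cal=vision.get_calibration("side")
D=np.stack([vision.read_camera("side")[1] for _ in range(6)]);D=np.where((D>0).all(0),np.median(D,0),0)
P=cloud(cal,D);s=telemetry.observe()
a=0.026;R=np.array([[np.cos(a),-np.sin(a)],[np.sin(a),np.cos(a)]])
L=(P[...,:2]-[.559,-.2217])@R;x,y=L[...,0]*1e3,L[...,1]*1e3;z=P[...,2]*1e3
ok=D>0
def fit(m,n):
    for _ in range(3):
        A=np.c_[x[m],y[m],np.ones(m.sum())];k=np.linalg.lstsq(A,z[m],rcond=None)[0]
        r=np.zeros_like(z);r[m]=z[m]-A@k;m=m&(np.abs(r)<max(1,2.5*r[m].std()))
    print(n,m.sum(),"slope mrad x,y",(k[:2]*1e3).round(1),"sd",r[m].std().round(2));return k
fl=ok&(abs(z-42)<7)&(abs(x)<52)&(abs(y+14)<67)&~((abs(x)<45)&(abs(y+14)<36))
ba=ok&(abs(z-16)<6)&(abs(x)<72)&(abs(y)<127)&((abs(y)>95))
k=fit(fl,"flange");b=fit(ba,"base")
for q in((36,42),(36,-42),(-40,0)):print(q,"flange above base",round(float((k-b)@[*q,1]),2))
print(s["contact_force"],s["torque"],s["tool_rot"],s["tool_pos"])
E
python3 flat.py
```

```text
flange 1279 slope mrad x,y [ 0.6 -0.5] sd 0.49
base 1761 slope mrad x,y [ 2.  -1.1] sd 0.49
(36, 42) flange above base 25.8
(36, -42) flange above base 25.74
(-40, 0) flange above base 25.88
[-4.28742807  2.16847993 15.681507  ] [0.5745945  0.85185896 0.04069427] [3.13785508e+00 1.86761577e-03 1.59693804e+00] [ 0.55956651 -0.23467568  0.22651039]
```

The flange top is 25.7 to 25.9 mm above the base at all three seats, against a nominal 26 mm when home. The part is flat and fully home, so I'm handing in.

```bash
python3 -c "
from cell import ticket
print(ticket.hand_in())"
```

```text
the job is handed in; nothing more can be done
None
```

The job is handed in with the block on the pin and still gripped at 45 N; it is flat on all three seats by the depth check and pressed down at about 16 N, but no verdict came back, and because the pin was visible I lowered it straight on instead of sliding it along the rail.

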